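Switch the vial feeder to its other chute and release the vials

ROBOT

A 6-joint arm with a two-finger parallel gripper is mounted at the origin on the work surface. World frame = base frame: x ahead of the robot, y to its left, z up, the work surface at z = 0. Lengths are in m, angles in degrees, forces in N, time in s.
With the tool pointing down it reaches from about 0.375 to 0.9 m from the base axis. Payload 3.1 kg.
Tool frame: the origin (TCP) lies at the very end of the fingers, on their centre line; the grasp point (between the pads) lies 19 mm behind it (grasp_offset is the distance from the TCP to the grasp point, in m); z points along the fingers, y is the direction in which the jaws open and shut (so a half turn about z gives the same grasp; the last joint's range is limited). The gripper opens to 87 mm and grips with 3 to 60 N. Pads are 19 mm wide; open, the fingers measure 117 mm over their backs; the gripper's body (75 mm by 190 mm) begins 51 mm behind the grasp point.
Start: joints at [-78.352, 30.224, 82.088, -0, 67.689, -10.227], TCP at [0.233, -0.58, 0.198] pointing down, gripper open.
Joint ranges: [-176.69, 176.69], [-43.24, 126.21], [12.49, 139.97], [-82, 262], [0, 151.66], [-163.58, 163.58]. Speed limits (degrees/s): [159.86, 159.86, 180, 180, 180, 180].

INTERFACE

Orientations are given as a 3x3 rotation matrix whose columns are the frame's x, y, z axes.
In Python, from rig import * gives the robot as it stands. The module is installed in compiled form; this text tells all that it offers.
- The arm moves only by the tool play_rows, never from a script. Its argument "plan" is a list that holds one entry, the list of rows, each a list of 7 numbers: the shift along the world's x, y, z each as a share of 5 cm, from -1 to 1, then the turn, a rotation vector about the world's x, y, z each as a share of pi rad, from -1 to 1, then the gripper's target within -1 to 1 (fully open at 1, half-way at 0, shut at -1). A call has 1 to 12 rows; each row shifts and turns the commanded pose from where the row before left it; what a row does not reach is not made up. A row lasts 1/10 s, in which the tool goes at most 50 mm and 8.59 degrees, less where a joint would pass 70% of its speed; a pose out of reach is approached as far as the arm can. A call with a number of a shift or a turn outside -1 to 1 is refused whole. A call with a gripper value outside its range is refused whole. The fingers move at their own pace and stop on an object; the grip force is fixed at half the most. Time passes only in rows, so rows that do not move let the fingers close. It gives the time, the measured TCP pose, the force and the opening at its end, in the units of the state.
- read_state(): the state, without advancing time (a new reading comes with each control period).
- capture(name): name is "side" or "top"; returns the picture (480x640x3 uint8, red, green, blue); there is no depth.
- camera_params(name): a dict with "intrinsics" (3x3 intrinsics, pixels), "R" (3x3) and "t" (3): a world point X has camera coordinates R X + t. Camera axes: x right, y down, z forward; pixel columns grow to the right and rows downward; lengths in m; the calibration is good to about 2 mm. A picture is of the moment at which its call begins. camera_params takes no time and is no camera call.
- hand_in(): hands the job in, once; it reports no verdict.
The state is a dict: "time_s": time; "joint_positions": joint angles; "qvel": joint speeds; "tau": joint torques, N m; "position": TCP position; "tcp_rot": TCP orientation; "force": force on the tool from outside, world axes, zero at the start; "moment": the same for the moment, N m; "opening": opening from 0.0 (shut) to 1.0 (fully open).
Only numpy, scipy, OpenCV 4.12 (cv2) and the standard library are available. Lean on these libraries where they do the work, as an engineer would, in place of code of your own. Each camera call takes 0.05 s, during which the arm holds its last target. There are 200 camera calls.

TASK

Press down the raised end of the vial feeder's white seesaw gate, on its yellow tab, so that the gate rocks over its pivot and rests sloping to the other side. Then push the red-topped shutter post sideways, to the feeder's left (as seen from the robot), fully open, so that both waiting vials drop onto the gate and roll down that other blue chute. Just press and push with the fingertips or the outside of the fingers: do not touch the two vials, lift nothing, leave the things around the feeder where they stand, and finish clear of everything.

Things in the scene. Friction and masses are not known exactly. Their poses are not given: they have to be found in the camera images.
- feeder: vial feeder fixed to the table, turned at most about 15 degrees. Origin: on the table under the gate's pivot; x points away from the robot, y to the robot's left, z up. Dark base 190 (x) x 340 (y) x 8 mm. Pivot bearings at x = +-66 mm, 130 mm high; a mast at x = 86 mm, 228 mm high. The seesaw gate tips towards a blue chute on either side
- chute_left (a point): middle of the floor of the left blue chute, at feeder y = 222 mm, height 58 mm. The chute is 68 mm wide outside and slopes down outward (0.26 rad) from y = 125 mm (floor 84 mm high, side walls up to 115 mm) to an end wall at y = 318 mm (floor about 33 mm, wall top 86 mm)
- chute_right (a point): the same for the right chute, at feeder y = -222 mm
- magazine_top (a point): centre of the open top of the magazine, an upright slot over the gate's pivot, outside 60 (x) x 33 (y) mm, from height 166 to 222 mm, front and back plates clear; it holds two vials lying along x, one on the other
- gate (a joint): tilt (rad) of the white seesaw gate, a trough 240 mm long (y), 61 mm wide, pivoted about the feeder's x at 120 mm height; stops at -0.26 and +0.26. Positive: left end down, feeds the left chute; negative: right. Top-heavy (about 0.6 kg): about 0.5 N on the raised tab tips it, past level it falls over to the other stop by itself and stays. Starts at rest at either stop
- tab_left (a point): centre of the top face of the gate's left yellow tab, 46 (x) x 36 (y) x 5 mm, at feeder x = -55 mm (robot side of the gate), y = +100 mm; height about 151 mm when raised and 99 mm when down; turns with the gate
- tab_right (a point): the same for the right yellow tab, at feeder y = -100 mm
- shutter (a joint): travel of the shutter blade under the magazine (m): 0 shut, 0.040 fully open (stop); it slides along the feeder's +y (to the left), with about 1.2 N friction, and stays where it is left; the vials drop as it passes about 0.02 to 0.03
- post_top (a point): centre of the top of the shutter's upright post, at feeder x = -71 mm, height 254 mm. The post's upper 50 mm is a red grip 16 mm in diameter, below it steel 12 mm in diameter down to a flat neck at 164 mm height. Moves with the shutter
- vial0_center (a point): centre of the lower waiting vial: smooth amber glass, blue cap, 24 mm diameter, 50 mm long, about 30 g, lying along the feeder's x in the magazine at height 176 mm
- vial1_center (a point): centre of the upper waiting vial, the same, at height 200 mm
- green_vial: standing amber glass vial with green cap, 24 mm diameter, 50 mm tall, loose; origin under its centre
- red_vial: standing amber glass vial with red cap, 24 mm diameter, 50 mm tall, loose; origin under its centre
- spray: standing white bottle with blue cap, 60 mm diameter, 150 mm tall, loose; origin under its centre
- tape: white tape roll lying flat, 70 mm outside diameter, 18 mm high, loose; origin under its centre
- pen: red pen lying on the table, 130 x 10 x 10 mm, long along its x, loose; origin under its centre
Mind the look-alikes: they are no part of the job. Leave any turquoise look-alike of the part that bears vial1_center alone.

How it is judged:
By the outcome, as a careful person would: the job done as asked, in the order asked, and still so for the second after the job is handed in, with the robot touching nothing.
It also fails if it takes over 42 s, if anything falls off the work surface, if the arm or the gripper's body presses on something with over 40 N, if the wrist force passes 120 N, or if a joint passes its speed limit or range.

## Working session

There is one attempt and no reset: what is moved stays moved. The work goes in short steps, Python scripts to look and compute and a tool call to move; the robot and the scene stay as the last step left them, time stands still between calls to the robot, and variables do not carry over. Pictures are saved under pics/ and viewed, about 8 in all and at most 12, crops included, and the job is handed in when it is done.

Besides the shell and the picture viewer there is one more tool, called after ">>>" by a JSON object that holds its "api" and its "payload". play_rows: Moves the arm, as the interface text tells. Its arguments: {"type":"object","properties":{"plan":{"type":"array"}},"required":["plan"]}

```bash
mkdir -p pics; python3 - <<'E'
from rig import *
import cv2
for n in("top","side"):
    cv2.imwrite(f"pics/{n}0.png",capture(n)[:,:,::-1]); p=camera_params(n); print(n,p)
s=read_state(); print(s["time_s"],s["position"],s["tcp_rot"],s["opening"])
E
```

```text
top {'intrinsics': array([[527.73399241,   0.        , 321.33476069],
       [  0.        , 527.73399241, 238.02497095],
       [  0.        ,   0.        ,   1.        ]]), 'R': array([[-1.56085193e-02, -9.99878160e-01,  1.98017134e-04],
       [-9.78269461e-01,  1.52302480e-02, -2.06777419e-01],
       [ 2.06749210e-01, -3.42120346e-03, -9.78387990e-01]]), 't': array([0.04413555, 0.55269361, 1.06813664])}
side {'intrinsics': array([[522.55348323,   0.        , 316.20215404],
       [  0.        , 522.55348323, 246.23885991],
       [  0.        ,   0.        ,   1.        ]]), 'R': array([[-0.99258919, -0.12149428, -0.002418  ],
       [-0.07030192,  0.59035845, -0.80407371],
       [ 0.09911784, -0.79794488, -0.5945247 ]]), 't': array([0.52511039, 0.16016774, 0.95488742])}
0.1 [ 0.23276959 -0.57930578  0.19727098] [[ 9.27998504e-01  3.72583731e-01 -3.74678205e-04]
 [ 3.72583750e-01 -9.27996653e-01  1.88721642e-03]
 [ 3.55446013e-04 -1.89093302e-03 -9.99998149e-01]] 0.9954610493596598
```

View pics/top0.png

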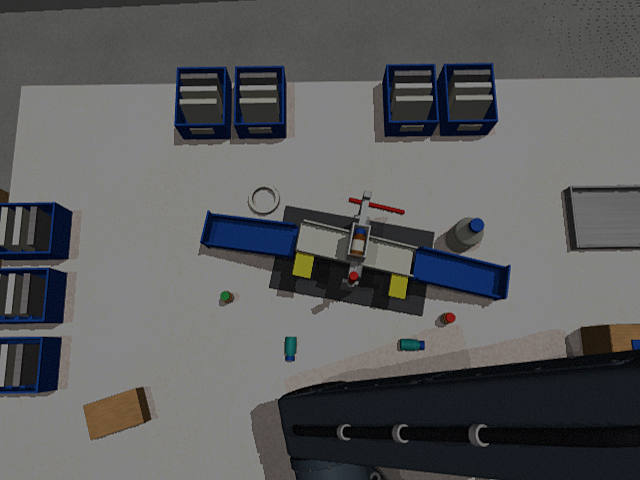

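View pics/side0.png

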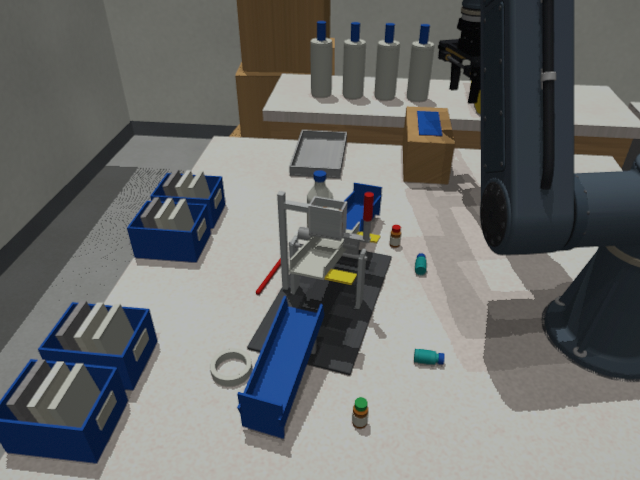

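The top view shows the tabs at about (303,265) and (398,287) and the red grip at (353,277). The side view shows the tabs at (341,277) and (368,238) and the grip at (369,206). I'll triangulate these.

```bash
cat >h.py <<'E'
from rig import *
import cv2, numpy as np
def proj(n,X):
    p=camera_params(n); c=p["R"]@np.asarray(X)+p["t"]; q=p["intrinsics"]@c; return q[:2]/q[2]
def ray(n,uv):
    p=camera_params(n); d=p["R"].T@np.linalg.inv(p["intrinsics"])@np.r_[uv,1.]; return -p["R"].T@p["t"],d/np.linalg.norm(d)
def plane(n,uv,z):
    o,d=ray(n,uv); return o+d*(z-o[2])/d[2]
def tri(a,b):
    (o,d),(e,f)=ray("top",a),ray("side",b); s=np.linalg.lstsq(np.c_[d,-f],e-o,rcond=None)[0]
    P,Q=o+s[0]*d,e+s[1]*f; return (P+Q)/2,np.linalg.norm(P-Q)
def blobs(im,col):
    h=cv2.cvtColor(im,cv2.COLOR_RGB2HSV)
    if col=="y": m=cv2.inRange(h,(22,150,80),(38,255,255))
    else: m=cv2.inRange(h,(0,150,60),(6,255,255))|cv2.inRange(h,(174,150,60),(180,255,255))
    n,l,s,c=cv2.connectedComponentsWithStats(m)
    return [(c[i].round(1),s[i]) for i in range(1,n) if s[i][4]>15]
E
python3 - <<'E'
from h import *
for n in("top","side"):
    im=cv2.imread(f"pics/{n}0.png")[:,:,::-1].copy()
    for c in "yr":
        for b in blobs(im,c): print(n,c,*b)
im=[cv2.imread(f"pics/{n}0.png") for n in("top","side")]
a=im[0][190:320,190:520]; b=im[1][170:400,230:400]
cv2.imwrite("pics/c.png",np.vstack([cv2.resize(a,(660,260),interpolation=2)]));
cv2.imwrite("pics/d.png",cv2.resize(im[1][170:320,260:420],(640,600),interpolation=2))
# all triangulations of tabs
T={n:[b for b in blobs(cv2.imread(f"pics/{n}0.png")[:,:,::-1].copy(),"y")] for n in("top","side")}
for t in T["top"]:
    for s in T["side"]: print(t[0],s[0],tri(t[0],s[0]))
for z in(.099,.151):
    print(z,[plane("top",t[0],z).round(4) for t in T["top"]])
E
```

```text
top y [302.9 265.1] [293 252  21  27 413]
top y [398.  286.3] [389 274  19  25 372]
top r [354.9 200.3] [349 198  13   6  44]
top r [386.3 207.7] [369 202  36  12 125]
top r [353.2 275.6] [349 272   9   8  60]
top r [450.  317.1] [446 313   9   9  65]
side y [477.9 104.7] [475  94   5  19  48]
side y [374.  237.6] [370 234  10   9  62]
side y [340.6 276.2] [325 269  32  16 342]
side r [367.9 206. ] [364 192  10  29 229]
side r [395.7 228.1] [392 225   8   7  49]
side r [268.3 277.2] [256 259  25  35 168]
[302.9 265.1] [477.9 104.7] (array([0.37292366, 0.07585628, 0.46314774]), np.float64(0.11834543944961833))
[302.9 265.1] [374.  237.6] (array([0.44855885, 0.07166975, 0.23513112]), np.float64(0.03737501683594604))
[302.9 265.1] [340.6 276.2] (array([0.48023736, 0.07237647, 0.14952481]), np.float64(0.0014004801209606418))
[398.  286.3] [477.9 104.7] (array([ 0.3483619 , -0.0553474 ,  0.41354367]), np.float64(0.11905590718294694))
[398.  286.3] [374.  237.6] (array([ 0.43535404, -0.11631014,  0.09909411]), np.float64(0.014852177984579521))
[398.  286.3] [340.6 276.2] (array([ 0.47523504, -0.13687584, -0.02747203]), np.float64(0.035493791523275975))
0.099 [array([0.489, 0.074, 0.099]), array([ 0.4428, -0.1172,  0.099 ])]
0.151 [array([0.4807, 0.0723, 0.151 ]), array([ 0.4368, -0.1095,  0.151 ])]
```

View pics/d.png

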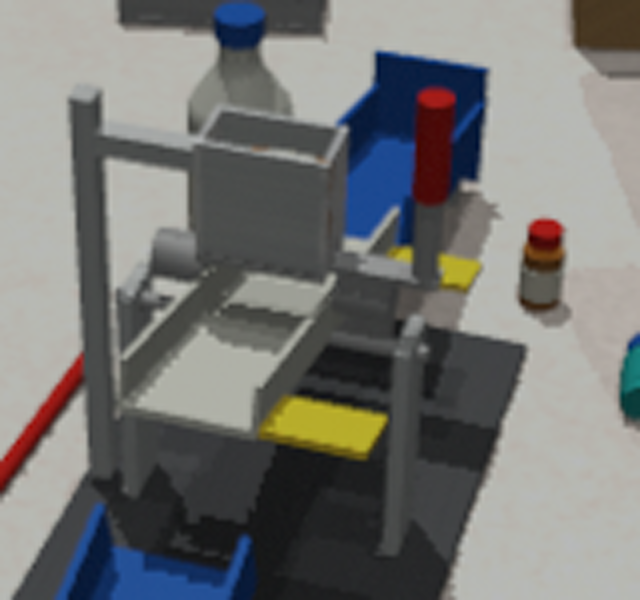

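```bash
python3 - <<'E'
from h import *
L=plane("top",(302.9,265.1),.151);R=plane("top",(398,286.3),.099)
y=(L-R)[:2];y/=np.linalg.norm(y);x=np.array([y[1],-y[0]])
O=(L+R)[:2]/2+.055*x; print(O,x,np.degrees(np.arctan2(x[1],x[0])))
P=O-.071*x; print("post",P,proj("top",[*P,.254]),proj("side",[*P,.229]), plane("top",(353.2,275),.252))
E
```

```text
[ 0.51568665 -0.03325983] [ 0.98057275 -0.19615577] -11.312248307537871
post [ 0.44606598 -0.01933277] [354.06296761 274.77587272] [366.26059736 206.53624486] [ 0.44597578 -0.01795714  0.252     ]
```

>>> {"api": "play_rows", "payload": {"plan": [[[0,0,0.88,0,0,0,-1],[0,0,0.88,0,0,0,-1],[0,0,0.88,0,0,0,-1],[0.328,0.874,0,0,0,0.021,-1],[0.328,0.874,0,0,0,0.021,-1],[0.328,0.874,0,0,0,0.021,-1],[0.328,0.874,0,0,0,0.021,-1],[0.328,0.874,0,0,0,0.021,-1],[0.328,0.874,0,0,0,0.021,-1],[0.328,0.874,0,0,0,0.021,-1],[0.328,0.874,0,0,0,0.021,-1],[0.328,0.874,0,0,0,0.021,-1]]]}}

```text
time_s: 1.3
position: [0.3805, -0.1846, 0.3299]
tcp_rot: [[0.559, 0.829, -0.0], [0.829, -0.559, 0.0], [0.0, -0.0, -1.0]]
force: [0.1, 0.1, -0.6]
opening: 0.029
```

Projecting the post from the tab-based feeder pose lands within 2 px of where it is seen. Yaw is -11.3° and the left end is raised.

>>> {"api": "play_rows", "payload": {"plan": [[[0.328,0.867,0,0,0,0.021,-1],[0.328,0.867,0,0,0,0.021,-1],[0.328,0.867,0,0,0,0.021,-1],[0.328,0.867,0,0,0,0.021,-1],[0.328,0.867,0,0,0,0.021,-1],[0.328,0.867,0,0,0,0.021,-1],[0,0,-0.8,0,0,0,-1],[0,0,-0.8,0,0,0,-1],[0,0,-0.8,0,0,0,-1],[0,0,0,0,0,0,-1],[0,0,0,0,0,0,-1]]]}}

```text
time_s: 2.4
position: [0.4788, 0.0734, 0.2102]
tcp_rot: [[0.198, 0.98, -0.001], [0.98, -0.198, 0.0], [-0.0, -0.001, -1.0]]
force: [0.5, 0.3, 0.5]
opening: 0.009
```

```bash
python3 - <<'E'
from h import *
a=capture("top")[170:330,180:480,::-1];b=capture("side")[150:330,230:450,::-1]
cv2.imwrite("pics/e.png",np.vstack([cv2.resize(a,(600,320),interpolation=2),cv2.resize(b,(600,491),interpolation=2)])[:,:][:811:1]);
im=cv2.imread("pics/e.png");cv2.imwrite("pics/e.png",cv2.resize(im,(440,595)))
E
```

```text
(no output)
```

View pics/e.png

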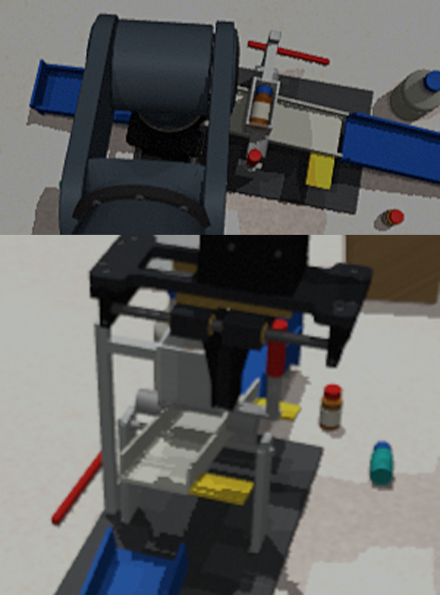

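The fingertips hang above the raised left tab and clear of the post and magazine. Pressing down now.

>>> {"api": "play_rows", "payload": {"plan": [[[0,0,-0.4,0,0,0,-1],[0,0,-0.4,0,0,0,-1],[0,0,-0.2,0,0,0,-1],[0,0,-0.15,0,0,0,-1],[0,0,-0.15,0,0,0,-1],[0,0,-0.15,0,0,0,-1],[0,0,-0.15,0,0,0,-1],[0,0,-0.15,0,0,0,-1],[0,0,-0.15,0,0,0,-1],[0,0,-0.1,0,0,0,-1],[0,0,0,0,0,0,-1],[0,0,0,0,0,0,-1]]]}}

```text
time_s: 3.7
position: [0.4788, 0.0734, 0.11]
tcp_rot: [[0.198, 0.98, -0.0], [0.98, -0.198, -0.0], [-0.0, -0.0, -1.0]]
force: [-0.6, -0.4, 0.7]
opening: 0.005
```

```bash
python3 - <<'E'
from h import *
b=capture("side")
cv2.imwrite("pics/f.png",cv2.resize(b[150:330,230:450,::-1],(660,540),interpolation=2))
for n in("top","side"): print(n,*blobs(capture(n),"y"))
E
```

```text
top (array([400.4, 285.3]), array([390, 273,  21,  26, 416], dtype=int32))
side (array([512. ,  61.1]), array([ 470,    8,   90,  108, 7276], dtype=int32)) (array([338.9, 286.9]), array([324, 276,  32,  20, 266], dtype=int32))
```

View pics/f.png

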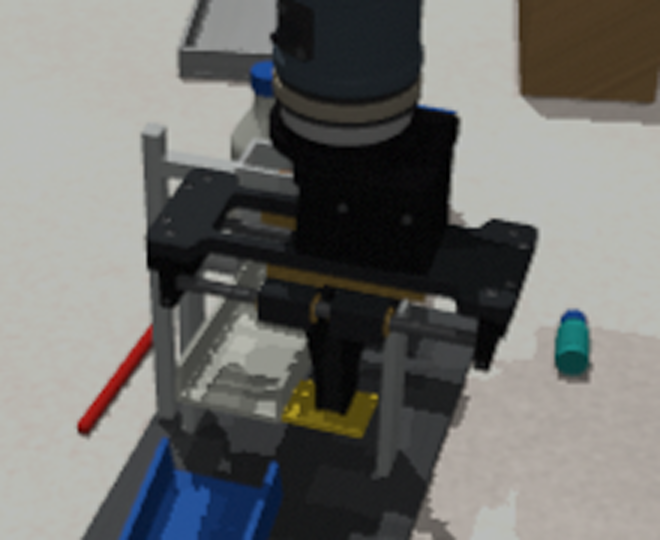

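The left end has gone down under the fingertips. I'll lift away and move over to the right of the post.

>>> {"api": "play_rows", "payload": {"plan": [[[0,0,0.4,0,0,0,-1],[0,0,0.8,0,0,0,-1],[0,0,0.8,0,0,0,-1],[0,0,0.8,0,0,0,-1],[0,0,0.8,0,0,0,-1],[0,0,0.8,0,0,0,-1],[-0.29,-0.91,0,0,0,0,-1],[-0.29,-0.91,0,0,0,0,-1],[-0.29,-0.91,0,0,0,0,-1],[0,0,0,0,0,0,-1],[0,0,0,0,0,0,-1]]]}}

```text
time_s: 4.95
position: [0.4351, -0.0638, 0.3304]
tcp_rot: [[0.201, 0.98, 0.001], [0.98, -0.201, 0.0], [0.001, 0.001, -1.0]]
force: [0.5, -0.1, 0.1]
opening: 0.003
```

```bash
python3 - <<'E'
from h import *
a,b=capture("top"),capture("side")
print(*blobs(a,"y"));print(*blobs(b,"y"));print(*blobs(b,"r"))
O=np.array([.5157,-.0333]);x=np.array([.9806,-.1962]);y=np.array([.1962,.9806])
for s,z in((1,.099),(-1,.151)):
    X=[*(O-.055*x+s*.1*y),z]; print(s,proj("top",X),proj("side",X))
E
```

```text
(array([302.9, 264.9]), array([292, 252,  22,  27, 429], dtype=int32))
(array([511.8,  60.4]), array([ 470,    0,   89,  115, 7151], dtype=int32)) (array([359.8, 233. ]), array([357, 232,   6,   3,  16], dtype=int32)) (array([374. , 237.8]), array([370, 234,  10,   9,  65], dtype=int32)) (array([340.5, 276.1]), array([325, 269,  32,  16, 336], dtype=int32))
(array([530.4,   4.2]), array([494,   0,  70,  10, 638], dtype=int32)) (array([367.8, 205.9]), array([364, 192,   9,  29, 221], dtype=int32)) (array([395.8, 228.1]), array([392, 225,   8,   7,  48], dtype=int32)) (array([268.3, 277.2]), array([256, 259,  25,  35, 168], dtype=int32))
1 [302.15848021 268.80881356] [338.60320573 300.25588349]
-1 [403.61498104 283.4328137 ] [368.46205615 213.22135194]
```

The gate swung back: the left tab reads as raised again at (340,276). I'll work out what tilt it had during the press.

```bash
python3 - <<'E'
from h import *
O=np.array([.5157,-.0333]);x=np.array([.9806,-.1962]);y=np.array([.1962,.9806])
def tab(s,t,h=.005):
    P=[]
    for dx in(-.023,.023):
        for dy in(-.018,.018):
            X,Y,Z=-.055+dx,s*.1+dy,h
            Yr=Y*np.cos(t)+Z*np.sin(t);Zr=.12-Y*np.sin(t)+Z*np.cos(t)
            P.append([*(O+X*x+Yr*y),Zr])
    return P
for t in(-.26,-.13,0,.13,.26):
    for s,n in((1,"side"),(-1,"top"),(1,"top")):
        q=np.array([proj(n,X) for X in tab(s,t)]); print(t,s,n,q.min(0).round(),q.max(0).round(),q.mean(0).round(1))
print(read_state()["position"])
b=capture("side");cv2.imwrite("pics/g.png",cv2.resize(b[150:330,230:450,::-1],(660,540),interpolation=2))
E
```

```text
-0.26 1 side [324. 268.] [356. 282.] [340.2 275.2]
-0.26 -1 top [389. 273.] [409. 299.] [398.6 286.4]
-0.26 1 top [292. 252.] [315. 279.] [303.5 265.3]
-0.13 1 side [323. 274.] [356. 291.] [339.4 282.3]
-0.13 -1 top [390. 273.] [411. 299.] [400.5 285.9]
-0.13 1 top [291. 253.] [313. 279.] [302.2 266. ]
0 1 side [322. 279.] [355. 298.] [339.  288.8]
0 -1 top [391. 272.] [412. 298.] [401.6 285.1]
0 1 top [291. 254.] [313. 280.] [301.7 266.9]
0.13 1 side [322. 284.] [355. 305.] [338.9 294.6]
0.13 -1 top [391. 271.] [413. 297.] [401.8 284.2]
0.13 1 top [291. 255.] [313. 281.] [302.  267.9]
0.26 1 side [323. 288.] [355. 311.] [339.  299.5]
0.26 -1 top [390. 270.] [412. 296.] [401.2 283.1]
0.26 1 top [293. 257.] [314. 281.] [303.2 269. ]
[ 0.43546309 -0.06232589  0.33024243]
```

View pics/g.png

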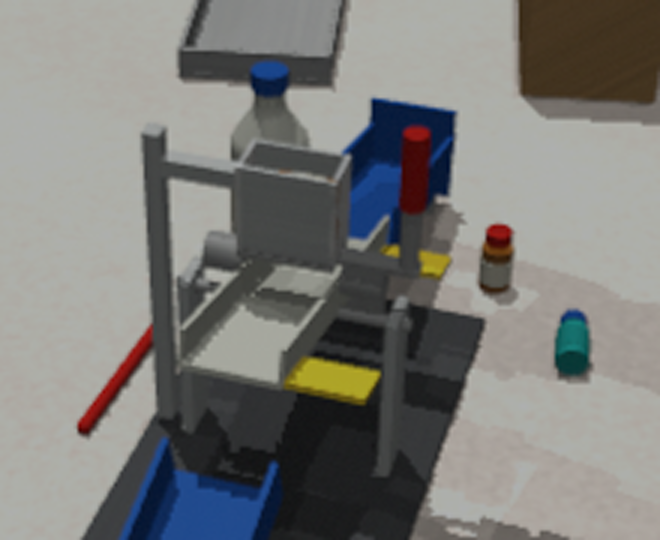

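During the press the gate only reached about level (tilt around -0.05), so the tip sits higher than I assumed. I'll go back over the tab and press deeper.

>>> {"api": "play_rows", "payload": {"plan": [[[0.291,0.923,0,0,0,0,-1],[0.291,0.923,0,0,0,0,-1],[0.291,0.923,0,0,0,0,-1],[0,0,-0.8,0,0,0,-1],[0,0,-0.8,0,0,0,-1],[0,0,-0.8,0,0,0,-1],[0,0,-0.8,0,0,0,-1],[0,0,-0.4,0,0,0,-1],[0,0,-0.3,0,0,0,-1],[0,0,-0.3,0,0,0,-1],[0,0,-0.2,0,0,0,-1],[0,0,0,0,0,0,-1]]]}}

```text
time_s: 6.3
position: [0.478, 0.0766, 0.1089]
tcp_rot: [[0.196, 0.981, -0.003], [0.981, -0.196, 0.0], [-0.0, -0.003, -1.0]]
force: [-0.3, -0.5, 0.2]
opening: 0.009
```

```bash
python3 - <<'E'
from h import *
b=capture("side")
for n in("top","side"): print(n,*blobs(capture(n),"y"))
s=read_state();print(s["position"],s["force"])
for z in(.11,.13): print(proj("side",[.4788,.0734,z]))
E
```

```text
top (array([401.1, 284.8]), array([391, 272,  21,  26, 427], dtype=int32))
side (array([512. ,  61.2]), array([ 470,    8,   90,  108, 7261], dtype=int32)) (array([339. , 290.7]), array([324, 280,  32,  20, 333], dtype=int32))
[0.47960298 0.07586795 0.11066771] [ 0.73647885 -0.61255498 -0.2365499 ]
[340.40002055 294.65917854]
[340.70291456 285.62536407]
```

>>> {"api": "play_rows", "payload": {"plan": [[[0,0,-0.1,0,0,0,-1],[0,0,-0.1,0,0,0,-1],[0,0,-0.1,0,0,0,-1],[0,0,0,0,0,0,-1],[0,0,0,0,0,0,-1],[0,0,0,0,0,0,-1]]]}}

```text
time_s: 7.05
position: [0.4791, 0.0753, 0.0952]
tcp_rot: [[0.198, 0.98, 0.0], [0.98, -0.198, 0.0], [0.0, 0.0, -1.0]]
force: [0.3, 0.6, 0.4]
opening: 0.007
```

```bash
python3 - <<'E'
from h import *
for n in("top","side"): print(n,*blobs(capture(n),"y"))
s=read_state();print(s["position"],s["force"])
b=capture("side");cv2.imwrite("pics/k.png",cv2.resize(b[210:330,260:420,::-1],(800,600),interpolation=2))
E
```

```text
top (array([400.9, 282.7]), array([390, 270,  22,  26, 447], dtype=int32))
side (array([511.8,  61. ]), array([ 470,    7,   90,  109, 7316], dtype=int32)) (array([339.5, 300.8]), array([324, 289,  32,  23, 441], dtype=int32))
[0.47916743 0.07535062 0.09527314] [-0.31888987  0.19524353 -0.79254072]
```

View pics/k.png

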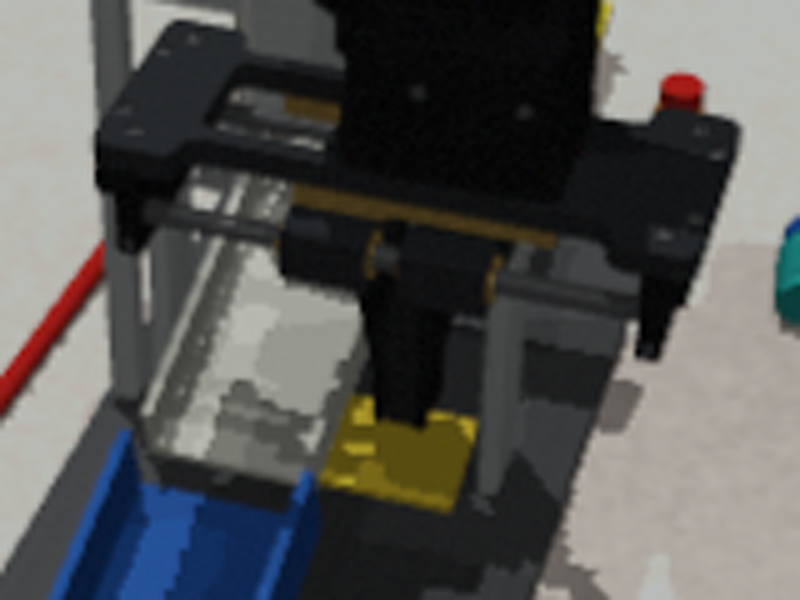

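The gate is now at its other stop: the left tab's box spans rows 289–311, as predicted for +0.26. Retreating to the right side of the post.

>>> {"api": "play_rows", "payload": {"plan": [[[0,0,0.7,0,0,0,-1],[0,0,0.8,0,0,0,-1],[0,0,0.8,0,0,0,-1],[0,0,0.8,0,0,0,-1],[0,0,0.8,0,0,0,-1],[0,0,0.8,0,0,0,-1],[-0.291,-0.923,0,0,0,0,-1],[-0.291,-0.923,0,0,0,0,-1],[-0.291,-0.923,0,0,0,0,-1],[0,0,0,0,0,0,-1],[0,0,0,0,0,0,-1]]]}}

```text
time_s: 8.3
position: [0.435, -0.0638, 0.3303]
tcp_rot: [[0.201, 0.98, 0.0], [0.98, -0.201, 0.001], [0.001, 0.0, -1.0]]
force: [-0.1, 1.0, -0.6]
opening: 0.007
```

```bash
python3 - <<'E'
from h import *
for n in("top","side"): print(n,*blobs(capture(n),"y"))
print(read_state()["position"])
E
```

```text
top (array([303.1, 268.5]), array([293, 256,  21,  25, 385], dtype=int32))
side (array([482.5,  43.5]), array([470,   0,  26,  95, 719], dtype=int32)) (array([517.1,  63.4]), array([ 479,   15,   79,  100, 5809], dtype=int32)) (array([360. , 214.4]), array([355, 207,   9,  15,  85], dtype=int32)) (array([375.5, 216. ]), array([371, 209,  11,  16, 122], dtype=int32)) (array([339.7, 299.6]), array([324, 289,  32,  23, 504], dtype=int32))
[ 0.43539627 -0.06227278  0.33011044]
```

The gate holds at the left. Lowering beside the red grip and pushing it left.

>>> {"api": "play_rows", "payload": {"plan": [[[0,0,-0.8,0,0,0,-1],[0,0,-0.8,0,0,0,-1],[0,0,-0.8,0,0,0,-1],[0,0,0,0,0,0,-1],[0.039,0.196,0,0,0,0,-1],[0.039,0.196,0,0,0,0,-1],[0.02,0.098,0,0,0,0,-1],[0.02,0.098,0,0,0,0,-1],[0.02,0.098,0,0,0,0,-1],[0.02,0.098,0,0,0,0,-1],[0.02,0.098,0,0,0,0,-1],[0.02,0.098,0,0,0,0,-1]]]}}

```text
time_s: 9.6
position: [0.4456, -0.0139, 0.2103]
tcp_rot: [[0.198, 0.98, 0.001], [0.98, -0.198, -0.0], [-0.0, 0.001, -1.0]]
force: [-0.1, -1.5, 0.4]
opening: 0.007
```

>>> {"api": "play_rows", "payload": {"plan": [[[0.02,0.098,0,0,0,0,-1],[0.02,0.098,0,0,0,0,-1],[0.02,0.098,0,0,0,0,-1],[0.012,0.059,0,0,0,0,-1],[0,0,0,0,0,0,-1],[0,0,0,0,0,0,-1]]]}}

```text
time_s: 10.2
position: [0.4484, 0.0041, 0.2099]
tcp_rot: [[0.198, 0.98, -0.001], [0.98, -0.198, 0.001], [0.001, -0.001, -1.0]]
force: [0.7, 0.4, -0.9]
opening: 0.008
```

```bash
python3 - <<'E'
from h import *
a,b=capture("top"),capture("side")
for n,i in(("top",a),("side",b)): print(n,*blobs(i,"y"),*blobs(i,"r"))
s=read_state();print(s["position"],s["force"])
O=np.array([.5157,-.0333]);x=np.array([.9806,-.1962]);y=np.array([.1962,.9806])
for t in (0,.02,.03,.04): print(t,proj("side",[*(O-.071*x+t*y),.229]))
cv2.imwrite("pics/m.png",cv2.resize(b[150:450,200:450,::-1],(500,600),interpolation=2))
E
```

```text
top (array([309.1, 273.3]), array([306, 263,   7,  18,  46], dtype=int32)) (array([402.9, 283.5]), array([395, 271,  17,  25, 332], dtype=int32)) (array([354.8, 200.3]), array([349, 198,  13,   6,  46], dtype=int32)) (array([386.3, 207.8]), array([369, 203,  36,  11, 129], dtype=int32)) (array([450. , 317.1]), array([446, 313,   9,   9,  66], dtype=int32))
side (array([511.5,  60. ]), array([ 470,    0,   90,  115, 7333], dtype=int32)) (array([373.8, 216.4]), array([367, 209,  15,  16, 170], dtype=int32)) (array([339.8, 299.9]), array([324, 289,  32,  23, 494], dtype=int32)) (array([529.6,   4.6]), array([492,   0,  72,  11, 706], dtype=int32)) (array([361.8, 218.9]), array([358, 205,   9,  29, 232], dtype=int32)) (array([395.8, 228.1]), array([392, 225,   8,   7,  48], dtype=int32)) (array([268.3, 277.2]), array([256, 259,  25,  35, 168], dtype=int32))
[0.44845862 0.00382685 0.20994953] [-0.39492478  0.50788807 -0.42787548]
0 [366.25478333 206.52414862]
0.02 [363.33919308 212.6644021 ]
0.03 [361.84239282 215.81667392]
0.04 [360.31865311 219.02568039]
```

View pics/m.png

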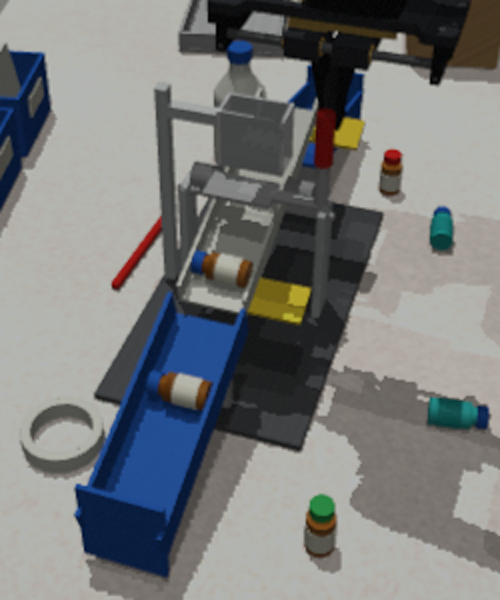

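Both vials have dropped and are rolling down the left chute. Post travel reads about 40 mm, so I'll nudge a bit further to confirm it is at the stop.

>>> {"api": "play_rows", "payload": {"plan": [[[0.008,0.039,0,0,0,0,-1],[0.008,0.039,0,0,0,0,-1],[0,0,0,0,0,0,-1],[0,0,0,0,0,0,-1]]]}}

```text
time_s: 10.7
position: [0.4487, 0.0044, 0.2101]
tcp_rot: [[0.196, 0.981, -0.003], [0.981, -0.196, -0.006], [-0.007, -0.001, -1.0]]
force: [-2.1, -9.1, 0.1]
opening: 0.006
```

```bash
python3 - <<'E'
from h import *
for i in range(3): s=read_state(); b=blobs(capture("side"),"r"); print(s["position"],s["force"],[q[0] for q in b if q[1][4]>200])
E
```

```text
[0.44872811 0.00444757 0.21005199] [-2.14833457 -9.07716854  0.08351349] [array([529.7,   4.5]), array([361.8, 218.9])]
[0.44872631 0.00445803 0.2100369 ] [ -2.3785539  -10.19918013   0.2276485 ] [array([529.6,   4.6]), array([361.8, 218.9])]
[0.44872686 0.00444189 0.21005106] [-2.27433954 -9.63269412 -0.3287206 ] [array([529.6,   4.6]), array([361.8, 218.9])]
```

A 10 N reaction with no further motion confirms the stop. Backing off, raising and clearing.

>>> {"api": "play_rows", "payload": {"plan": [[[-0.04,-0.196,0,0,0,0,-1],[-0.08,-0.392,0,0,0,0,-1],[0,0,0.8,0,0,0,-1],[0,0,0.8,0,0,0,-1],[0,0,0.8,0,0,0,-1],[-0.2,-0.9,0,0,0,0,-1],[-0.2,-0.9,0,0,0,0,-1],[-0.2,-0.9,0,0,0,0,-1],[-0.2,-0.9,0,0,0,0,-1],[0,-0.9,0,0,0,0,-1],[0,0,0,0,0,0,-1],[0,0,0,0,0,0,-1]]]}}

```text
time_s: 12.05
position: [0.4033, -0.2474, 0.3297]
tcp_rot: [[0.201, 0.98, -0.0], [0.98, -0.201, 0.002], [0.002, -0.001, -1.0]]
force: [-0.6, 0.5, -1.0]
opening: 0.005
```

```bash
python3 - <<'E'
from h import *
a,b=capture("top"),capture("side")
s=read_state();print(s["time_s"],s["position"],s["force"],[q[0] for q in blobs(b,"r")+blobs(b,"y")])
cv2.imwrite("pics/n.png",np.hstack([cv2.resize(b[150:450,200:450,::-1],(420,504)),cv2.resize(a[170:370,190:340,::-1],(378,504))]))
E
```

```text
12.15 [ 0.40343934 -0.24572387  0.32987689] [-0.71391018 -0.04133863 -0.61926325] [array([526.8,   4.1]), array([361.8, 218.4]), array([395.7, 228.2]), array([268.3, 277.2]), array([482.3,  45.5]), array([516.5,  63.3]), array([373.2, 215.7]), array([339.7, 299.6])]
```

View pics/n.png

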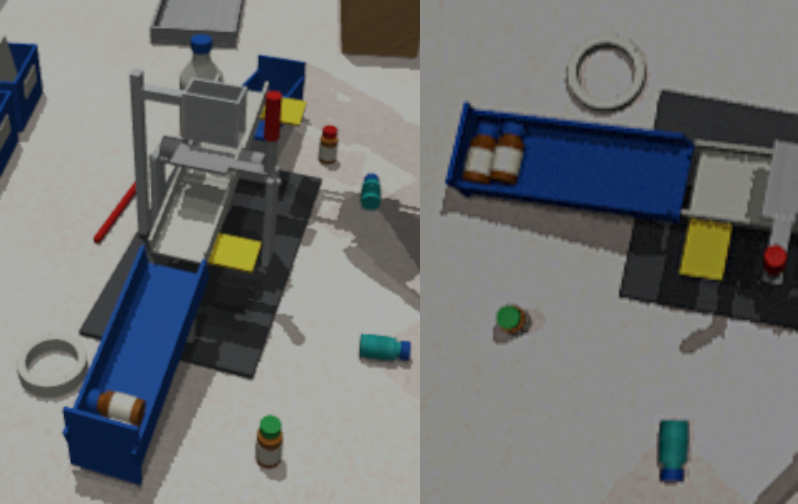

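Both vials rest at the end of the left chute, the gate slopes left, the shutter is open and the arm is clear.

```bash
python3 -c "
from rig import *
hand_in()"
```

```text
the job is handed in; nothing more can be done
```

The job is done and handed in at about 12 s. The gate was tipped to the left, the shutter post was pushed fully open, and both vials rolled down the left blue chute.

- **Gate:** The first press only brought the gate to about level, and it swung back when I lifted. Camera readings suggested the closed fingertips end about 15 mm higher than the reported TCP, so I went back and pressed deeper. The gate then went to its left stop and was still there in the final pictures.
- **Shutter:** The post moved about 40 mm. A further nudge gave about 10 N of reaction with no movement, which confirmed it was at the stop.
- **Final check:** Both vials lie side by side at the end wall of the left chute. The tape, pen, red- and green-capped vials, spray bottle and turquoise look-alikes appear where they stood. The arm is clear, with no contact force above noise.

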